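# Sweep the loose wooden bases into the corral

### The arm

A 6-joint arm with a two-finger parallel gripper is mounted at the origin on the work surface; the furniture and walls round the work are solid. World frame = base frame: x ahead of the robot, y to its left, z up, the work surface at z = 0. Lengths are in m, angles in degrees, forces in N, time in s.
With the tool pointing down it reaches from about 0.3 to 0.75 m from the base axis. Payload 8.5 kg.
Tool frame: the origin (TCP) lies at the very end of the fingers, on their centre line; the grasp point (between the pads) lies 19 mm behind it; z points along the fingers, y is the line along which they close (so a half turn about z gives the same grasp; the last joint's range is limited). The gripper opens to 85 mm and grips with 20 to 120 N. Pads are 22 mm wide; open, the fingers measure 114 mm over their backs; the gripper's body (76 mm by 85 mm) begins 54 mm behind the grasp point. The pads swing forward as they close: fully open they stand 13 mm farther back than shut.
Start: joints at [62.951, 21.807, 74.336, -0, 83.858, -12.336], TCP at [0.14, 0.532, 0.231] pointing down, gripper open.
Joint ranges: [-178.18, 178.18], [-50.72, 133.34], [12.68, 142.11], [-81.47, 261.47], [9.98, 163.14], [-165.26, 165.26]. Speed limits (degrees/s): [136.94, 136.94, 180, 180, 180, 180].

### API

Orientations are given as a 3x3 rotation matrix whose columns are the frame's x, y, z axes.
In Python, from rig import env gives the robot as it stands.
- The arm moves only by the tool move_arm, never from a script. Its argument "plan" is a list of rows, each a list of 7 numbers: the turn, a rotation vector about the tool's x, y, z in degrees, then the shift along the tool's x, y, z in cm, then the gripper command: -1 is shut, 1 is fully open, values between are in proportion. In form: [[ax, ay, az, tx, ty, tz, jaw], ...]. A call has 1 to 5 rows; each row is the pose to reach, as a shift and turn from the pose commanded when the call began, along the tool's axes at that moment; what a row does not reach only later rows make up. A row lasts 1/10 s, in which the tool goes at most 50 mm and 8.59 degrees, less where a joint would pass 70% of its speed; a pose out of reach is approached as far as the arm can. A call with a gripper value outside its range is refused whole. The fingers move at their own pace and stop on an object; "squeeze" is the grip in N (left out, the last holds). Time passes only in rows, so rows that repeat a pose let the fingers close. It gives the time, the measured TCP pose, the force, the opening and the grip force at its end, in the units of the state.
- env.observe(): the state, without advancing time (a new reading comes with each control period).
- env.get_image(name): name is "scene" or "top" or "wrist"; returns a dict with "color" (420x560x3 uint8, red, green, blue), "fov_y" (degrees; the focal length in pixels is half the picture's height over the tangent of half this angle, whatever the lens; pixels are square), "cx", "cy" (the principal point, pixels), "distortion" ([k1, k2, p1, p2, k3] as OpenCV has them; the pictures are not rectified), "R" (3x3) and "t" (3): a world point X has camera coordinates R X + t. Camera axes: x right, y down, z forward; pixel columns grow to the right and rows downward; lengths in m; the calibration is good to about 2 mm. A picture is of the moment at which its call begins. There is no depth.
- env.close_job(): hands the job in; it is judged then, once.
Trained networks look in a picture, given as the dict that the camera call returned (one of the last four; its "shot" number tells which), for a name from the list of things; names that differ only in an ending like _2 or _b are one class to them, and where a whole thing is asked for, a point or a joint stands for the part that bears it (a point fixed in the world has none). Each returns a list of dicts, best first, with "conf" (0 to 1); they miss things now and then, are a little off and sometimes report something else, mostly with a low value. They report only what shows in the picture. A call takes as long as a camera call.
- env.outline_of(target, picture): "mask" (420x560 bool, what is visible of it) and "bbox" ([centre column, centre row, width, height] in pixels, round what is visible of it).
- env.tip_of(target, picture): "pixel" ([column, row] in pixels: a listed point, or the origin of a listed thing).
The state is a dict: "time_s": time; "q": joint angles; "qvel": joint speeds; "joint_efforts": joint torques, N m; "position": TCP position; "tool_rot": TCP orientation; "ft_force": force on the tool from outside, world axes, zero at the start; "wrist_torque": the same for the moment, N m; "grip_width": finger opening in m; "gripper_force": force on a finger pad.
Only numpy, scipy, OpenCV 4.12 (cv2) and the standard library are available. Lean on these libraries where they do the work, as an engineer would, in place of code of your own. Each camera call takes 0.05 s, during which the arm holds its last target. There are 200 camera calls.

### The job

Clear the wooden riser: with the fingertips, sweep the three loose round wood slices along the riser top through the open mouth of the low wooden corral, until all three lie flat and wholly inside it. Only push them, gently; never grip or lift them. Leave the two clay figures and the glaze pot standing where they are.

Things in the scene. Friction and masses are not known exactly. Their poses are not given: they have to be found in the camera images.
- riser: low solid wooden riser fixed on the bench, 420 x 435 mm; its level top, 110 mm above the bench, is the work surface for this job. Origin on the bench under its centre
- corral: low three-sided wooden fence fixed to the riser top, blue felt inside, no step at the mouth. Origin on the riser top at the centre of the enclosed floor, 250 mm along its own x (-125 to +125), 80 mm along its own y (-40 to +40). Walls 10 mm thick, 24 mm high, stand outside it at x = -125, x = +125 and y = -40; the side y = +40 is the open mouth: things are swept in towards its -y
- slice_1: loose round slice of wood with dark bark rim and pale top, a base for a clay figure: 36 mm across, 12 mm thick, about 20 g, lying flat on the riser; origin at the centre of its underside, z up. One of three alike, in front of the mouth
- slice_2: loose round slice of wood with dark bark rim and pale top, a base for a clay figure: 36 mm across, 12 mm thick, about 20 g, lying flat on the riser; origin at the centre of its underside, z up. One of three alike, in front of the mouth
- slice_3: loose round slice of wood with dark bark rim and pale top, a base for a clay figure: 36 mm across, 12 mm thick, about 20 g, lying flat on the riser; origin at the centre of its underside, z up. One of three alike, in front of the mouth
- figure_pair: finished clay figure, a pink animal and an orange one on one wood slice, 33 mm across, 36 mm tall, loose and light (14 g); origin at the centre of its underside; must not be disturbed
- figure_mint: finished clay figure, a single pale green hooded one on a small wood slice, 24 mm across, 38 mm tall, loose and light (14 g), standing in the row among the slices; origin at the centre of its underside; must not be disturbed
- glaze_pot: red glaze pot with a white cap, 42 mm across, 42 mm tall, 60 g, loose; origin at the centre of its underside; must not be disturbed

How it is judged (in metres and radians):
At the end, for the whole second after the job is handed in: All three slices lie flat on the felt and at rest, wholly inside the corral (none sticking out of the mouth line by more than 3 mm), and both figures and the glaze pot stand upright within 12 mm of where they began (y of slice_1 in the frame of corral between -0.035 and 0.025 m and x of slice_1 in the frame of corral between -0.115 and 0.115 m and height (world z) of each of slice_1, slice_2, slice_3 below 0.114 m and angle between each of slice_1, slice_2, slice_3's own z axis and vertical below 0.1 rad and linear speed of each of slice_1, slice_2, slice_3 below 0.01 m/s and y of slice_2 in the frame of corral between -0.035 and 0.025 m and x of slice_2 in the frame of corral between -0.115 and 0.115 m and y of slice_3 in the frame of corral between -0.035 and 0.025 m and x of slice_3 in the frame of corral between -0.115 and 0.115 m and distance of each of figure_pair, glaze_pot, figure_mint from where it was at the start of the episode below 0.012 m and angle between each of figure_pair, glaze_pot, figure_mint's own z axis and vertical below 0.2 rad); the robot touches nothing.
It fails at once if a wooden slice is gripped or pressed hard: the fingers bear on it with over 20 N (contact force between the fingers and slice_1 above 20 N or contact force between the fingers and slice_2 above 20 N or contact force between the fingers and slice_3 above 20 N).
It fails at once if a wooden slice is lifted off the riser (underside centre over 12 mm above it) (height (world z) of any of slice_1, slice_2, slice_3 above 0.122 m).
It fails at once if a wooden slice is tipped up (angle between any of slice_1, slice_2, slice_3's own z axis and vertical above 0.6 rad).
It fails at once if a figure or the glaze pot is moved by more than 12 mm or tipped (distance of any of figure_pair, glaze_pot, figure_mint from where it was at the start of the episode above 0.012 m or angle between any of figure_pair, glaze_pot, figure_mint's own z axis and vertical above 0.2 rad).
It also fails if it takes over 48 s, if anything falls off the work surface, if the arm or the gripper's body presses on something with over 40 N, if the wrist force passes 120 N, or if a joint passes its speed limit or range.

## Working session

There is one attempt and no reset: what is moved stays moved. The work goes in short steps, Python scripts to look and compute and a tool call to move; the robot and the scene stay as the last step left them, time stands still between calls to the robot, and variables do not carry over. Pictures are saved under pics/ and viewed, at most 10 in all, crops included, and the job is handed in when it is done.

Besides the shell and the picture viewer there is one more tool, called after "Emit:" as a command line: name --pt "numbers of a row" for each row, then --argument value for the rest. move_arm: Moves the arm, as the interface text tells. Its arguments: {"type":"object","properties":{"plan":{"type":"array"},"squeeze":{"type":"number"}},"required":["plan"]}

```bash
mkdir -p pics; cat > h.py <<'E'
import numpy as np, cv2
from rig import env
def K(p):
    f=210/np.tan(np.radians(p["fov_y"])/2)
    return np.array([[f,0,p["cx"]],[0,f,p["cy"]],[0,0,1]])
def ray(p,px,z):
    u=cv2.undistortPoints(np.array([[px]],float),K(p),np.array(p["distortion"],float))[0,0]
    R=np.array(p["R"]);t=np.array(p["t"]);c=-R.T@t;d=R.T@np.array([u[0],u[1],1])
    return c+d*(z-c[2])/d[2]
def proj(p,X):
    return cv2.projectPoints(np.array(X,float).reshape(-1,1,3),cv2.Rodrigues(np.array(p["R"],float))[0],np.array(p["t"],float),K(p),np.array(p["distortion"],float))[0][:,0]
def save(p,n): cv2.imwrite("pics/"+n,cv2.cvtColor(p["color"],cv2.COLOR_RGB2BGR))
E
python3 - <<'E'
from h import *
np.set_printoptions(precision=4,suppress=True)
s=env.observe();print(s["time_s"],s["position"],s["tool_rot"])
for n in ("top","scene"):
    p=env.get_image(n);save(p,n+"0.png");print(n,-np.array(p["R"]).T@p["t"])
    for t,h in (("slice_1",.122),("figure_pair",.11),("figure_mint",.11),("glaze_pot",.11),("corral",.11),("riser",0)):
        for o in env.tip_of(t,p)[:4]: print(t,"tip",np.array(o["pixel"]),round(o["conf"],2),ray(p,o["pixel"],.11 if t!="riser" else 0))
        if t!="riser":
          for o in env.outline_of(t,p)[:4]:
            m=o["mask"];r,c=np.nonzero(m);print("   mask",np.array(o["bbox"]),round(o["conf"],2),ray(p,[c.mean(),r.mean()],h))
E
```

```text
0.0 [0.1396 0.5317 0.2307] [[-0.9672  0.254  -0.0007]
 [ 0.254   0.9672 -0.0013]
 [ 0.0003 -0.0014 -1.    ]]
top [0.4338 0.1488 0.9449]
slice_1 tip [290.  190.7] 0.89 [0.6024 0.1226 0.11  ]
slice_1 tip [276.4 259.6] 0.79 [0.4825 0.1441 0.11  ]
slice_1 tip [282.3 158.5] 0.76 [0.6597 0.137  0.11  ]
   mask [276.  260.6  24.4  24.2] 0.7 [0.4808 0.1439 0.122 ]
   mask [291.4 192.2  20.   23.2] 0.68 [0.5963 0.121  0.122 ]
   mask [283.6 159.3  19.8  23.4] 0.59 [0.6577 0.137  0.122 ]
figure_pair tip [209.1 178.5] 0.54 [0.6213 0.264  0.11  ]
figure_pair tip [275.4 227.6] 0.22 [0.5373 0.1468 0.11  ]
   mask [206.2 180.8  19.5  20.8] 0.62 [0.6177 0.2727 0.11  ]
   mask [270.6 227.1  14.6  15. ] 0.6 [0.5371 0.1518 0.11  ]
glaze_pot tip [204.4 221.4] 0.62 [0.5457 0.2692 0.11  ]
   mask [205.1 218.6  29.2  30.9] 0.69 [0.5481 0.27   0.11  ]
   mask [277.5 261.9  20.7  23.7] 0.6 [0.4808 0.1428 0.11  ]
corral tip [350.6 218.6] 0.69 [0.5555 0.0173 0.11  ]
   mask [357.5 219.2  69.8 165.2] 0.84 [0.5541 0.0061 0.11  ]
   mask [271.1 226.8  13.7  17.8] 0.18 [0.5381 0.1521 0.11  ]
riser tip [282.7 241.6
[... 355 characters left out ...]
08.  186.9  21.8  21.2] 0.7 [0.6547 0.1462 0.122 ]
figure_pair tip [216.1 249.4] 0.83 [0.6159 0.2712 0.11  ]
   mask [216.5 240.6  22.   30.8] 0.8 [0.6179 0.2615 0.11  ]
   mask [268.4 239.9  34.5  41.4] 0.43 [0.5454 0.2399 0.11  ]
figure_mint tip [281.2 200.6] 0.62 [0.5377 0.1534 0.11  ]
   mask [287.  190.9  15.8  23.2] 0.78 [0.5362 0.1336 0.11  ]
glaze_pot tip [269.2 252. ] 0.77 [0.5429 0.2702 0.11  ]
   mask [269.7 235.6  33.   40. ] 0.96 [0.5451 0.2395 0.11  ]
corral tip [278.  151.2] 0.6 [0.5568 0.012  0.11  ]
   mask [278.6 146.2 163.2  51.4] 0.81 [ 0.5526 -0.008   0.11  ]
   mask [271.  240.1  34.2  42.1] 0.72 [0.5453 0.2398 0.11  ]
riser tip [291.1 242.2] 0.91 [0.525  0.1228 0.    ]
```

```bash
python3 - <<'E'
import cv2
a=cv2.imread("pics/top0.png")[110:310,150:430]
cv2.imwrite("pics/top0c.png",cv2.resize(a,None,fx=2.8,fy=2.8,interpolation=2))
E
```

```text
(no output)
```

View pics/top0c.png

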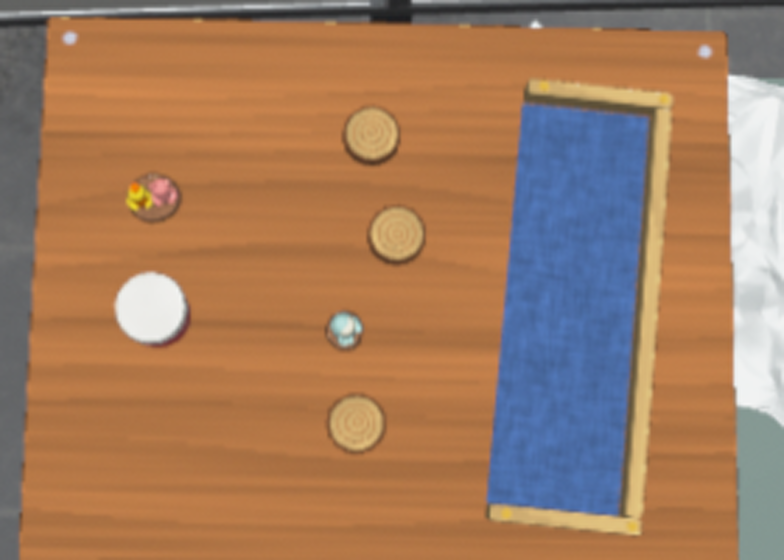

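View pics/scene0.png

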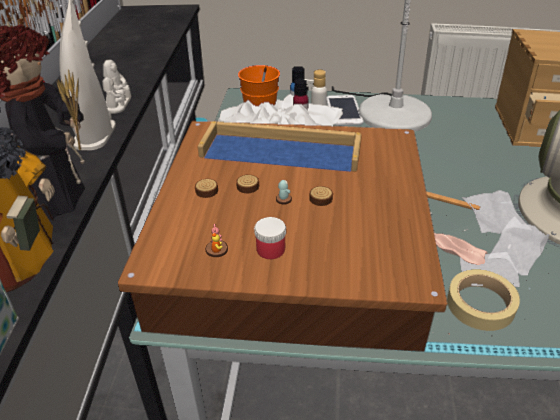

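The top view shows three slices at crop positions (372,134), (397,235) and (356,423). The mint figure is at (345,330), between the last two. The pot and the pair are at the left, and the corral mouth line runs from (525,103) to (490,508). The scene view agrees with this. Next I'll fit the corral pose.

```bash
python3 - <<'E'
from h import *
np.set_printoptions(precision=4,suppress=True)
p=env.get_image("top")
g=lambda x,y,z:ray(p,[150+x/2.8,110+y/2.8],z)
# outer/top corners at z=.134 and felt mouth corners at z=.11
A=g(527,81,.134);B=g(671,97,.134);C=g(640,533,.134);D=g(490,518,.134)
print("wall outer corners",A,B,C,D)
print("sizes",np.linalg.norm(B-C),np.linalg.norm(A-B),np.linalg.norm(D-C))
m1=g(525,103,.11);m2=g(490,508,.11);print("mouth",m1,m2,np.linalg.norm(m1-m2))
for a,b in ((C,B),(m2,m1),(D,A)): print(np.degrees(np.arctan2((b-a)[1],(b-a)[0])))
ux=(B-C)[:2];ux/=np.linalg.norm(ux);uy=np.array([-ux[1],ux[0]])
o=(B+C)[:2]/2+uy*.05;print("origin",o,ux)
for n,q in (("s1",(.657,.137)),("s2",(.597,.121)),("s3",(.4805,.144)),("mint",(.537,.151))): print(n,(np.array(q)-o)@ux,(np.array(q)-o)@uy)
E
```

```text
wall outer corners [0.69   0.0417 0.134 ] [ 0.682  -0.0472  0.134 ] [ 0.4172 -0.0248  0.134 ] [0.4246 0.0635 0.134 ]
sizes 0.2657436236321796 0.08929186209616678 0.08856689415578066
mouth [0.6832 0.0398 0.11  ] [0.4303 0.061  0.11  ] 0.2537269292941389
-4.845860339343642
-4.781471909523507
-4.690159253218462
origin [0.5538 0.0138] [ 0.9964 -0.0845]
s1 0.09239394879884717 0.1314680411820171
s2 0.03396002178167132 0.11045670678004793
s3 -0.08406649105746924 0.1235331079299127
mint -0.02835977470251518 0.13528094828244977
```

```bash
cat > go.py <<'E'
import sys
from h import *
from scipy.spatial.transform import Rotation as Ro
np.set_printoptions(precision=3,suppress=True)
o=np.array([.554,.014]);a=np.radians(-4.8);ux=np.array([np.cos(a),np.sin(a)]);uy=np.array([-ux[1],ux[0]])
def to(x,y,z):
    s=env.observe();P=np.array(s["position"]);R=np.array(s["tool_rot"])
    T=np.r_[o+x*ux+y*uy,z];Rt=np.c_[np.r_[uy,0],np.r_[ux,0],[0,0,-1]]
    d=P[:2]-o;print("t",s["time_s"],"corral",d@ux,d@uy,P[2],"w",s["grip_width"],"F",np.array(s["ft_force"]))
    print("turn",np.degrees(Ro.from_matrix(R.T@Rt).as_rotvec()),"shift cm",R.T@(T-P)*100)
if __name__=="__main__": to(*map(float,sys.argv[1:4]))
E
```

Emit:
move_arm --pt "0 0 8 -4.4 -1.6 0 -0.435" --pt "0 0 16 -8.8 -3.1 0 -0.435" --pt "0 0 24 -13.2 -4.7 0 -0.435" --pt "0 0 32 -17.6 -6.2 0 -0.435" --pt "0 0 40 -22 -7.8 0 -0.435"

```text
time_s: 1.75
position: [0.334, 0.3994, 0.2315]
tool_rot: [[-0.573, 0.819, 0.0], [0.819, 0.573, 0.0], [0.0, 0.0, -1.0]]
ft_force: [1.1, 0.7, -0.0]
grip_width: 0.0242
gripper_force: 0.0
```

```bash
python3 go.py .092 .175 .2
```

```text
t 1.75 corral -0.2514451632262379 0.36565131185580885 0.23146949916267853 w 0.02419321839723374 F [ 1.057  0.673 -0.017]
turn [ 0.021 -0.008 39.766] shift cm [-36.623  14.203   3.152]
```

Emit:
move_arm --pt "0 0 8 -4 1.5 0 -0.435" --pt "0 0 16 -8 3 0 -0.435" --pt "0 0 24 -12 4.5 0 -0.435" --pt "0 0 32 -16 6 0 -0.435" --pt "0 0 39.8 -20 7.5 0 -0.435"

```text
time_s: 2.25
position: [0.5107, 0.2795, 0.2314]
tool_rot: [[0.085, 0.996, 0.0], [0.996, -0.085, 0.0], [0.0, 0.0, -1.0]]
ft_force: [0.2, 0.6, 0.7]
grip_width: 0.0244
gripper_force: 0.0
```

```bash
python3 go.py .092 .175 .15
```

```text
t 2.25 corral -0.06531542582102051 0.2609166444300373 0.23138512978518835 w 0.02437248789932435 F [0.177 0.558 0.671]
turn [ 0.006 -0.007 -0.051] shift cm [-8.579 15.738  8.139]
```

Emit:
move_arm --pt "0 0 0 -2.1 4 0 -0.435" --pt "0 0 0 -4.3 8 0 -0.435" --pt "0 0 0 -6.5 12 0 -0.435" --pt "0 0 0 -8.6 15.7 0 -0.435" --pt "0 0 0 -8.6 15.7 4 -0.435"

```text
time_s: 2.75
position: [0.6652, 0.179, 0.1952]
tool_rot: [[0.083, 0.996, 0.013], [0.997, -0.083, 0.0], [0.001, 0.013, -1.0]]
ft_force: [1.1, 0.7, -1.1]
grip_width: 0.024
gripper_force: 0.0
```

```bash
python3 - <<'E'
from go import *
to(.092,.175,.112)
p=env.get_image("wrist");save(p,"w1.png")
for x in env.outline_of("slice_1",p)[:3]:
    r,c=np.nonzero(x["mask"]);q=ray(p,[c.mean(),r.mean()],.122);d=q[:2]-o;print(x["conf"],x["bbox"],d@ux,d@uy)
E
```

```text
t 2.75 corral 0.09701852015353486 0.17373236077572954 0.1951943405128703 w 0.024025780269417853 F [ 1.119  0.662 -1.129]
turn [ 0.727 -0.079  0.021] shift cm [ 0.115 -0.607  8.313]
0.96 [274.2, 282.4, 50.5, 53.7] 0.0952267067983277 0.1346164666075662
```

View pics/w1.png

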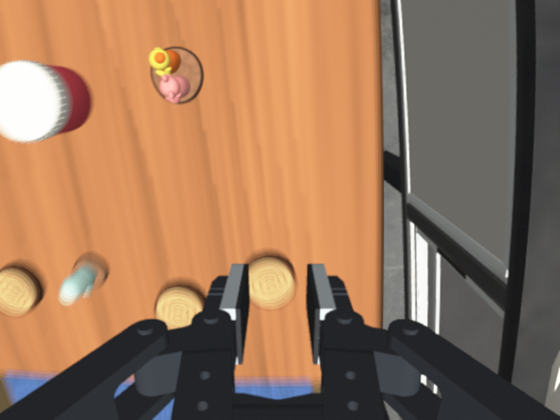

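The wrist view shows slice 1 at (270,282), right ahead of the parted fingertips at (235/318, 268). The other slices, the mint figure, the pair and the pot are all clear of the fingers, so I'll lower.

Emit:
move_arm --pt "0 0 0 0.2 0.2 2.5 -0.435" --pt "0 0 0 0.2 0.2 5 -0.435" --pt "0 0 0 0.2 0.2 6.8 -0.435" --pt "0 0 0 0.2 0.2 7.9 -0.435" --pt "0 0 0 0.2 0.2 7.9 -0.435"

```text
time_s: 3.35
position: [0.6606, 0.185, 0.112]
tool_rot: [[0.078, 0.997, -0.002], [0.997, -0.078, -0.0], [-0.0, -0.002, -1.0]]
ft_force: [0.6, 0.4, 0.8]
grip_width: 0.0242
gripper_force: 0.0
```

```bash
python3 go.py .094 .165 .112
```

```text
t 3.35 corral 0.09194731095746665 0.17929743643067872 0.1120160335399431 w 0.024199885427375372 F [0.558 0.358 0.772]
turn [-0.105  0.019  0.333] shift cm [-1.431  0.197  0.002]
```

Emit:
move_arm --pt "0 0 0 -0.8 0.2 0 -0.435" --pt "0 0 0 -1.5 0.2 0 -0.435" --pt "0 0 0 -2.2 0.1 0 -0.435" --pt "0 0 0 -3.0 0 0 -0.435" --pt "0 0 0 -4.0 -0.1 0 -0.435"

```text
time_s: 3.85
position: [0.6571, 0.1439, 0.1127]
tool_rot: [[0.079, 0.997, 0.001], [0.997, -0.079, 0.0], [0.0, 0.001, -1.0]]
ft_force: [0.3, 0.1, -0.0]
grip_width: 0.0244
gripper_force: 0.3
```

```bash
python3 - <<'E'
from go import *
to(.075,.024,.112)
p=env.get_image("scene");save(p,"s1.png")
for x in env.outline_of("slice_1",p)[:3]:
    r,c=np.nonzero(x["mask"]);q=ray(p,[c.mean(),r.mean()],.119);d=q[:2]-o;print(x["conf"],x["bbox"],d@ux,d@uy)
a=p["color"][120:260,150:350];cv2.imwrite("pics/s1c.png",cv2.cvtColor(cv2.resize(p["color"][80:270,130:370],None,fx=3,fy=3),4))
E
```

```text
t 3.85 corral 0.09185240939077825 0.13808735694153673 0.11271745708671418 w 0.02436923409676649 F [ 0.297  0.136 -0.029]
turn [ 0.031 -0.01   0.285] shift cm [-11.4    -1.742   0.069]
0.89 [320.9, 199.1, 20.6, 22.2] -0.08791036081569557 0.12676024158745283
0.8 [248.6, 185.0, 20.4, 22.0] 0.029350773438387084 0.11471003338265742
0.74 [205.4, 183.6, 10.7, 17.9] 0.09675329459684355 0.12066477002977809
```

View pics/s1c.png

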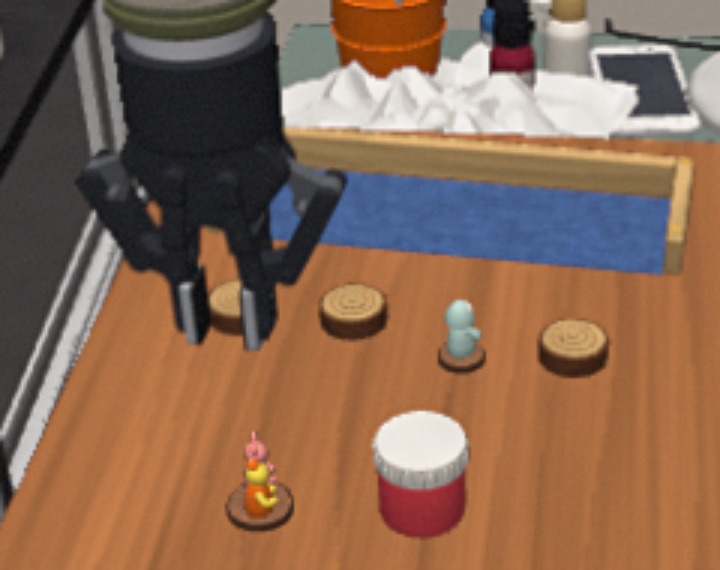

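The scene crop shows the fingertips cradling slice 1 at (235,305), both tips just above the board. The knuckles clear the other pieces, so I'll keep pushing.

Emit:
move_arm --pt "0 0 0 -1.0 -0.2 0 -0.435" --pt "0 0 0 -2.1 -0.4 0 -0.435" --pt "0 0 0 -3.2 -0.6 0 -0.435" --pt "0 0 0 -4.3 -0.8 0 -0.435" --pt "0 0 0 -5.4 -1.0 0 -0.435"

```text
time_s: 4.45
position: [0.6426, 0.0905, 0.1123]
tool_rot: [[0.079, 0.997, -0.0], [0.997, -0.079, -0.0], [-0.0, -0.0, -1.0]]
ft_force: [-0.0, 0.7, 0.6]
grip_width: 0.024
gripper_force: 0.1
```

```bash
python3 go.py .075 .022 .112
```

```text
t 4.45 corral 0.08192974729685135 0.08366363370394192 0.11233161862833517 w 0.023988029790062225 F [-0.023  0.653  0.603]
turn [-0.004  0.003  0.273] shift cm [-6.163 -0.722  0.034]
```

Emit:
move_arm --pt "0 0 0 -1.1 -0.2 0 -0.435" --pt "0 0 0 -2.2 -0.3 0 -0.435" --pt "0 0 0 -3.3 -0.5 0 -0.435" --pt "0 0 0 -4.4 -0.6 0 -0.435" --pt "0 0 0 -5.4 -0.7 0 -0.435"

```text
time_s: 4.95
position: [0.6316, 0.0374, 0.1123]
tool_rot: [[0.079, 0.997, -0.0], [0.997, -0.079, -0.0], [-0.0, -0.0, -1.0]]
ft_force: [-0.4, 0.6, -0.9]
grip_width: 0.0242
gripper_force: 0.1
```

Emit:
move_arm --pt "0 0 0 -0.5 0 0 -0.435" --pt "0 0 0 -0.5 0 0 -0.435" --pt "0 0 0 0.5 0 0 -0.435" --pt "0 0 0 2 0 0 -0.435" --pt "0 0 0 2 0 -2 -0.435"

```text
time_s: 5.45
position: [0.632, 0.0615, 0.1301]
tool_rot: [[0.076, 0.997, -0.005], [0.997, -0.076, 0.001], [0.001, -0.005, -1.0]]
ft_force: [0.8, -0.9, -0.3]
grip_width: 0.0239
gripper_force: 0.0
```

```bash
python3 go.py .032 .160 .16
```

```text
t 5.45 corral 0.0737885358104053 0.05381553201863946 0.1300888556820977 w 0.023855623747940213 F [ 0.822 -0.918 -0.283]
turn [-0.309 -0.041  0.432] shift cm [10.652 -4.115 -2.961]
```

Emit:
move_arm --pt "0 0 0 1 0 -4 -0.435" --pt "0 0 0 4 -2 -6 -0.435" --pt "0 0 0 8 -4.1 -6 -0.435" --pt "0 0 0 10.5 -4.1 -5 -0.435" --pt "0 0 0 10.5 -4.1 -3 -0.435"

```text
time_s: 5.95
position: [0.6004, 0.1712, 0.1638]
tool_rot: [[0.073, 0.997, 0.004], [0.997, -0.073, 0.001], [0.002, 0.004, -1.0]]
ft_force: [0.2, -0.6, 0.3]
grip_width: 0.0243
gripper_force: 0.0
```

```bash
python3 - <<'E'
from go import *
to(.032,.155,.112)
p=env.get_image("top");save(p,"t2.png")
for x in env.tip_of("slice_1",p)[:3]:
    q=ray(p,x["pixel"],.11);d=q[:2]-o;print(x["conf"],x["pixel"],d@ux,d@uy)
E
```

```text
t 5.95 corral 0.03310512612943109 0.16058212403709915 0.16376368948505007 w 0.02429944558281885 F [ 0.176 -0.578  0.287]
turn [ 0.229 -0.093  0.589] shift cm [-0.565 -0.137  5.175]
0.6 [289.0, 196.1] 0.029437496863098538 0.11310161271446094
0.54 [204.7, 221.8] -0.03027881292784255 0.25295993826448765
0.53 [354.7, 177.7] 0.0739785998759931 0.0019446175785821735
```

Emit:
move_arm --pt "0 0 0.5 0 -0.1 2 -0.435" --pt "0 0 0.5 0 -0.1 4 -0.435" --pt "0 0 0.5 0 -0.1 5 -0.435" --pt "0 0 0.5 -0.5 -0.1 5.1 -0.435" --pt "0 0 0.5 -1.2 -0.1 5.1 -0.435"

```text
time_s: 6.55
position: [0.5991, 0.1541, 0.1121]
tool_rot: [[0.087, 0.996, 0.001], [0.996, -0.087, -0.0], [0.0, 0.001, -1.0]]
ft_force: [0.0, 0.4, 0.3]
grip_width: 0.0241
gripper_force: 0.0
```

```bash
python3 go.py .018 .023 .112
```

```text
t 6.55 corral 0.03322445204395628 0.14339221187566503 0.11212425651010431 w 0.024092115776603723 F [0.038 0.358 0.282]
turn [ 0.059 -0.004 -0.187] shift cm [-12.044  -1.483   0.01 ]
```

Emit:
move_arm --pt "0 0 0 -0.7 -0.1 0 -0.435" --pt "0 0 0 -1.5 -0.2 0 -0.435" --pt "0 0 0 -2.5 -0.3 0 -0.435" --pt "0 0 0 -3.6 -0.4 0 -0.435" --pt "0 0 0 -4.7 -0.6 0 -0.435"

```text
time_s: 7.05
position: [0.5885, 0.1069, 0.1115]
tool_rot: [[0.088, 0.996, 0.0], [0.996, -0.088, -0.0], [-0.0, 0.0, -1.0]]
ft_force: [-0.1, 0.3, 0.4]
grip_width: 0.0242
gripper_force: 0.2
```

Emit:
move_arm --pt "0 0 0 -1.1 -0.1 0 -0.435" --pt "0 0 0 -2.2 -0.3 0 -0.435" --pt "0 0 0 -3.3 -0.4 0 -0.435" --pt "0 0 0 -4.4 -0.6 0 -0.435" --pt "0 0 0 -5.5 -0.7 0 -0.435"

```text
time_s: 7.55
position: [0.5766, 0.0529, 0.1114]
tool_rot: [[0.087, 0.996, -0.0], [0.996, -0.087, 0.0], [0.0, -0.0, -1.0]]
ft_force: [-0.4, 0.5, -0.0]
grip_width: 0.0241
gripper_force: 0.2
```

```bash
python3 go.py .018 .023 .112
```

```text
t 7.55 corral 0.019264913728439113 0.04066217896086827 0.11135182283712919 w 0.02410551220599112 F [-0.425  0.539 -0.033]
turn [-0.003 -0.002 -0.217] shift cm [-1.767 -0.12  -0.065]
```

Emit:
move_arm --pt "0 0 0 -0.9 0 0 -0.435" --pt "0 0 0 -1.8 -0.1 0 -0.435" --pt "0 0 0 -1.8 -0.1 0 -0.435" --pt "0 0 0 -0.5 -0.1 0 -0.435" --pt "0 0 0 0.5 -0.1 -2 -0.435"

```text
time_s: 8.05
position: [0.5752, 0.0603, 0.1294]
tool_rot: [[0.087, 0.996, -0.005], [0.996, -0.087, 0.001], [0.0, -0.005, -1.0]]
ft_force: [0.3, 0.7, 0.1]
grip_width: 0.0243
gripper_force: 0.0
```

Emit:
move_arm --pt "0 0 0 0 0 -5 -0.435" --pt "0 0 0 1 -3 -7 -0.435" --pt "0 0 0 3 -7 -7 -0.435" --pt "0 0 0 6 -10.5 -7 -0.435" --pt "0 0 0 10 -10.5 -7 -0.435"

```text
time_s: 8.55
position: [0.4764, 0.1694, 0.2018]
tool_rot: [[0.087, 0.996, -0.002], [0.996, -0.087, -0.0], [-0.0, -0.002, -1.0]]
ft_force: [1.4, -0.7, -0.7]
grip_width: 0.0239
gripper_force: 0.0
```

```bash
python3 - <<'E'
from go import *
to(-.087,.17,.112)
p=env.get_image("scene")
for x in env.tip_of("slice_1",p)[:4]:
    q=ray(p,x["pixel"],.11);d=q[:2]-o;print(x["conf"],x["pixel"],d@ux,d@uy)
E
```

```text
t 8.55 corral -0.0903352129185142 0.1483513350567949 0.20177219405133925 w 0.023926626149225996 F [ 1.424 -0.717 -0.729]
turn [-0.115  0.016 -0.209] shift cm [2.169 0.344 8.976]
0.85 [237.2, 147.8] 0.07563318511203561 -0.0014661423948687134
0.6 [322.6, 200.1] -0.08983343512319253 0.1259707019014333
0.54 [267.8, 149.5] 0.02149840496872858 -0.004389107682124679
```

Emit:
move_arm --pt "0 0 0 2.3 0.2 2 -0.435" --pt "0 0 0 2.3 0.2 5 -0.435" --pt "0 0 0 2.3 0.2 7.5 -0.435" --pt "0 0 0 2.3 0.2 8.9 -0.435" --pt "0 0 0 2.3 0.2 9 -0.435"

```text
time_s: 9.15
position: [0.4841, 0.1909, 0.1105]
tool_rot: [[0.087, 0.996, -0.002], [0.996, -0.087, -0.0], [-0.0, -0.002, -1.0]]
ft_force: [-0.9, -0.8, 0.0]
grip_width: 0.0241
gripper_force: 0.0
```

```bash
python3 go.py -.075 .023 .112
```

```text
t 9.15 corral -0.08447106892971605 0.1704783913054326 0.11053143363063542 w 0.02408771183999574 F [-0.939 -0.838  0.018]
turn [-0.088  0.016 -0.173] shift cm [-14.745   0.992  -0.144]
```

Emit:
move_arm --pt "0 0 0 -0.8 -0.2 -0.1 -0.435" --pt "0 0 0 -1.5 -0.2 -0.1 -0.435" --pt "0 0 0 -2.2 -0.2 -0.1 -0.435" --pt "0 0 0 -3.1 -0.2 -0.1 -0.435" --pt "0 0 0 -4.1 -0.2 -0.1 -0.435"

```text
time_s: 9.65
position: [0.4789, 0.1489, 0.1125]
tool_rot: [[0.087, 0.996, 0.0], [0.996, -0.087, 0.0], [0.0, 0.0, -1.0]]
ft_force: [0.4, -0.2, 0.6]
grip_width: 0.0242
gripper_force: 0.1
```

Emit:
move_arm --pt "0 0 0 -1.1 0.1 0 -0.435" --pt "0 0 0 -2.2 0.2 0 -0.435" --pt "0 0 0 -3.3 0.4 0 -0.435" --pt "0 0 0 -4.4 0.6 0 -0.435" --pt "0 0 0 -5.5 0.8 0 -0.435"

```text
time_s: 10.15
position: [0.4822, 0.0932, 0.1123]
tool_rot: [[0.088, 0.996, 0.0], [0.996, -0.088, 0.0], [0.0, 0.0, -1.0]]
ft_force: [0.4, 1.1, -0.3]
grip_width: 0.0243
gripper_force: 0.2
```

```bash
python3 go.py -.075 .022 .112
```

```text
t 10.15 corral -0.07817570194124597 0.07295272319857762 0.1123334426093591 w 0.024328705398446036 F [ 0.409  1.094 -0.258]
turn [ 0.005 -0.002 -0.225] shift cm [-5.094  0.338  0.033]
```

Emit:
move_arm --pt "0 0 0 -1.1 0 0 -0.435" --pt "0 0 0 -2.2 0.1 0 -0.435" --pt "0 0 0 -3.3 0.2 0 -0.435" --pt "0 0 0 -4.3 0.3 0 -0.435" --pt "0 0 0 -5.1 0.3 0 -0.435"

```text
time_s: 10.65
position: [0.4806, 0.0423, 0.1123]
tool_rot: [[0.088, 0.996, 0.0], [0.996, -0.088, -0.0], [-0.0, 0.0, -1.0]]
ft_force: [-0.0, -0.0, 0.3]
grip_width: 0.024
gripper_force: 0.1
```

Emit:
move_arm --pt "0 0 0 0 0 0 -0.435" --pt "0 0 0 1 0 0 -0.435" --pt "0 0 0 2 0 -2 -0.435" --pt "0 0 0 2 0 -7 -0.435" --pt "0 0 0 2 0 -10 -0.435"

```text
time_s: 11.15
position: [0.4827, 0.0645, 0.2151]
tool_rot: [[0.086, 0.996, 0.003], [0.996, -0.086, -0.0], [0.0, 0.003, -1.0]]
ft_force: [1.0, -0.0, 0.6]
grip_width: 0.0243
gripper_force: 0.0
```

Emit:
move_arm --pt "0 0 0 0 -4 0 -0.435" --pt "0 0 0 2 -8 0 -0.435" --pt "0 0 0 4 -11 0 -0.435" --pt "0 0 0 4 -11 0 -0.435" --pt "0 0 0 4 -11 0 -0.435"

```text
time_s: 11.65
position: [0.3761, 0.1135, 0.2127]
tool_rot: [[0.085, 0.996, 0.001], [0.996, -0.085, -0.0], [0.0, 0.001, -1.0]]
ft_force: [0.1, -0.2, -0.3]
grip_width: 0.0238
gripper_force: 0.0
```

```bash
python3 - <<'E'
from go import *
to(0,0,.2)
for n in ("top","scene"):
    p=env.get_image(n);save(p,n+"9.png")
    for t in ("slice_1","figure_pair","figure_mint","glaze_pot"):
        for x in env.tip_of(t,p)[:3]:
            q=ray(p,x["pixel"],.11);d=q[:2]-o;print(n,t,round(x["conf"],2),q[:2],"corral",d@ux,d@uy)
cv2.imwrite("pics/s9c.png",cv2.cvtColor(cv2.resize(p["color"][80:270,130:390],None,fx=3,fy=3),4))
E
```

```text
t 11.65 corral -0.18556517744555545 0.08422590513495895 0.21268990304766616 w 0.023756311004961922 F [ 0.136 -0.222 -0.29 ]
turn [ 0.066 -0.004 -0.097] shift cm [-8.391 18.569  1.29 ]
top slice_1 0.84 [0.628 0.01 ] corral 0.07428027075899295 0.0024965348422926947
top slice_1 0.68 [0.573 0.015] corral 0.019234630646877 0.0022294535667122025
top slice_1 0.61 [0.484 0.017] corral -0.07025744861816517 -0.002552353857004759
top figure_pair 0.65 [0.618 0.272] corral 0.04212347328938634 0.2625591617770467
top figure_mint 0.54 [0.54  0.145] corral -0.025325164764712103 0.12961693036783395
top glaze_pot 0.95 [0.544 0.271] corral -0.031407654622300205 0.2554248750383435
top glaze_pot 0.3 [0.511 0.135] corral -0.05292361540388528 0.11681631031882708
scene slice_1 0.8 [ 0.573 -0.   ] corral 0.020418384711969172 -0.012342413645497699
scene slice_1 0.73 [0.474 0.015] corral -0.07952394021327697 -0.0060683120759478775
scene slice_1 0.71 [0.631 0.005] corral 0.07760681310964632 -0.002854640731249166
scene figure_pair 0.89 [0.615 0.27 ] corral 0.03974681006475876 0.25990862154489947
scene figure_mint 0.49 [0.538 0.153] corral -0.027563051048672696 0.13762392992932082
scene glaze_pot 0.85 [0.541 0.269] corral -0.033936076510452017 0.2534969072598849
```

View pics/s9c.png

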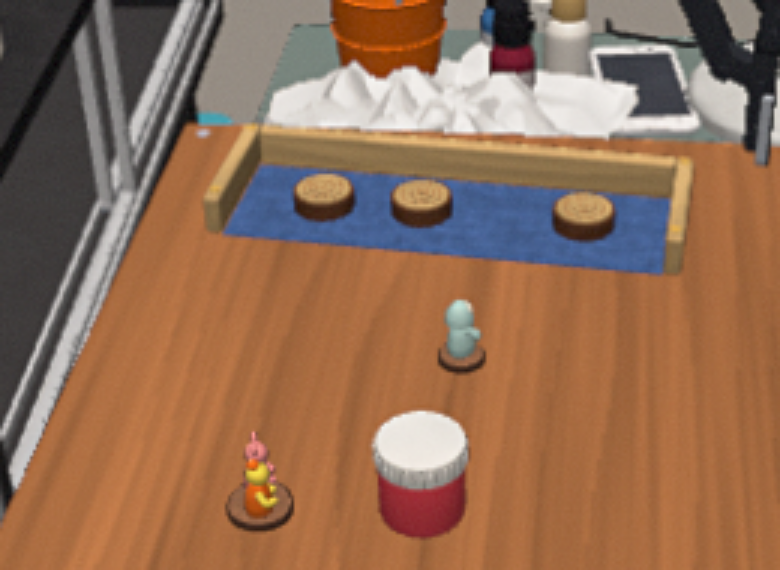

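The crop shows all three slices flat on the felt at (324,195), (421,201) and (584,215), well inside the mouth. The figures and the pot are at the same pixels as before, and the arm is clear.

```bash
python3 -c "
from rig import env
print(env.close_job())"
```

```text
the job is handed in; nothing more can be done
None
```

All three slices were pushed into the corral and lie flat on the felt, well inside the mouth; the figures and the pot look unmoved in the final pictures, and the job is handed in (no verdict was returned).

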